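# Pack the mother-and-daughter bangle set

### The job

Pack the mother-and-daughter set in the teak tray: lay the large brass kada in the middle of the large compartment with the large lac bangle squarely on top of it, and lay the small kada with the small lac bangle on top of it in the middle of the small compartment in the same way - heavy brass underneath, so that nothing rests on the mirror work. Set each bangle down flat, do not drop it, and leave the open-ended brass cuff, the broken lac bangle, the ruby glass stack and the sizing cone where they stand.

Things in the scene. Friction and masses are not known exactly. Their poses are not given: they have to be found in the camera images.
- large_kada: mother's kada: closed, plain polished brass ring lying flat on the counter, outer diameter 74, inner diameter 58 (wall 8 wide), 12 high; about 0.13 kg. Origin at the centre of the ring on its underside, z up along the ring's axis. Can be taken by pinching its wall from above, one finger inside the hole and one outside.
- small_kada: daughter's kada: the same plain closed brass ring in a child's size, outer diameter 58, inner diameter 42 (wall 8 wide), 12 high; about 0.08 kg. Origin at the ring's centre on its underside, z up.
- large_lac: mother's lac bangle: closed dark green lac ring set with mirror chips on its upper face and round its outside, outer diameter 74, inner diameter 56 (wall 9 wide), 14 high; about 0.05 kg. Lies flat, chips up. Origin at the ring's centre on its underside, z up.
- small_lac: daughter's lac bangle: the same closed mirror-chipped green lac ring in a child's size, outer diameter 58, inner diameter 40 (wall 9 wide), 14 high; about 0.035 kg. Origin at the ring's centre on its underside, z up.
- open_cuff: look-alike to be left alone: an open-ended brass cuff, a C of round bar (9 thick), outer diameter 73, with a ball at each end and a clear gap about 29 wide between the balls. Lies flat. Origin at the centre of the C on its underside; x points to the gap, z up.
- broken_lac: look-alike to be left alone: a mirror-chipped green lac bangle of the mother's size (outer diameter 74, 14 high) with a piece about 36 long broken out. Lies flat. Origin at the ring's centre on its underside; x points to the gap, z up.
- large_compartment: large compartment of the teak tray, 132 long (x) by 124 (y) inside, lined with cream cloth. Origin at the centre of its floor, 5 above the counter, z up; x points along the tray's length to the small compartment. The whole tray, fixed to the counter, is 257 long, 138 wide and 17 high over the rims (12 above the floor), with walls and one cross partition 7 thick.
- small_compartment: small compartment of the same tray, 104 long (x) by 124 (y) inside, with the same lining, floor height and rims. Origin at the centre of its floor, 125 from the large compartment's origin along x; x points away from the large compartment, z up.
- ruby_stack: bystander: a tied stack of twelve ruby glass bangles, outer diameter 66, 54 high, standing on the counter. Origin at the centre of its underside, z up.
- sizing_cone: bystander: a turned rosewood bangle-sizing cone, stepped, base diameter 100, 216 high, standing upright on the counter. Origin at the centre of its underside, z up.
Things that resemble listed ones, but are neither listed nor needed, are in the scene too. Leave any purple or red look-alike of the large_kada alone.

How it is judged:
By the outcome, as a careful person would: the job done as asked, in the order asked, and still so for the second after the job is handed in, with the robot touching nothing.
It also fails if it takes over 93 s, if anything falls off the work surface, if the arm or the gripper's body presses on something with over 40 N, if the wrist force passes 120 N, or if a joint passes its speed limit or range.

### The arm

A 7-joint arm with a two-finger parallel gripper is mounted at the origin on the work surface. World frame = base frame: x ahead of the robot, y to its left, z up, the work surface at z = 0. Lengths are in mm, angles in degrees, forces in N, time in s.
With the tool pointing down it reaches from about 425 to 875 mm from the base axis. Payload 4.7 kg.
Tool frame: the origin (TCP) lies at the very end of the fingers, on their centre line; the grasp point (between the pads) lies r.tcp_to_grasp behind it (r.tcp_to_grasp is the distance from the TCP to the grasp point, in mm); z points along the fingers, x is the direction in which the jaws open and shut, and the axes are right-handed (so a half turn about z gives the same grasp; the last joint's range is limited). The gripper opens to 87 mm and grips with 3 to 60 N. Pads are 19 mm wide; open, the fingers measure 117 mm over their backs; the gripper's body (75 mm by 190 mm) begins 51 mm behind the grasp point.
Start: joints at [64.177, 18.392, -4.016, 83.108, 1.295, 78.541, -3.26], TCP at [291.343, -581.072, 222.587] pointing down, gripper open.
Joint ranges: [-163.93, 163.93], [-17.29, 119.83], [-79.2, 71.16], [3.27, 140.29], [-89.18, 269.18], [5.43, 117.66], [-154.24, 154.24]. Speed limits (degrees/s): [147.25, 147.25, 180, 180, 180, 180, 180].

### API

Orientations are given as [roll, pitch, yaw] about the fixed x, y, z axes, in that order (R = Rz(yaw) Ry(pitch) Rx(roll)).
In Python, from bench import r, eyes gives the robot as it stands.
- The arm moves only by the tool jog_arm, never from a script. Its argument "motion" is one flat list of numbers, 4 for each row, row after row: the shift along the tool's x, y, z in units of 4 cm (1.0 is 4 cm), then the turn about the tool's z in units of 0.1 rad (1.0 is 0.1 rad). A call has 1 to 10 rows; each row shifts and turns the commanded pose from where the row before left it, along the tool's axes as they then stand; what a row does not reach is not made up. A row lasts 1/12 s, in which the tool goes at most 41.7 mm and 7.16 degrees, less where a joint would pass 70% of its speed; a pose out of reach is approached as far as the arm can. A call with a number of a shift or a turn outside -1 to 1 is refused whole. A call with a gripper value outside its range is refused whole. "grip" is the closure, from 0 (fully open) to 1 (shut), set as the call begins (left out, the last holds). The fingers move at their own pace and stop on an object; "squeeze" is the grip in N (left out, the last holds). Time passes only in rows, so rows that do not move let the fingers close. It gives the time, the measured TCP pose, the force and the opening at its end, in the units of the state.
- r.read_state(): the state, without advancing time (a new reading comes with each control period).
- eyes.capture(name): name is "side" or "top" or "wrist"; returns the picture (480x640x3 uint8, blue, green, red); there is no depth.
- eyes.camera_model(name): a dict with "fov_y" (degrees; the focal length in pixels is half the picture's height over the tangent of half this angle, whatever the lens; pixels are square), "cx", "cy" (the principal point, pixels), "camera_from_world" (4x4, takes a point from world to camera coordinates). Camera axes: x right, y up, looking along -z (the intrinsics and any distortion apply to the point x, -y, -z); pixel columns grow to the right and rows downward; lengths in mm; the calibration is good to about 2 mm. The wrist camera is an equidistant fisheye: a pixel r from the principal point sees the ray r / f radians off the axis. A picture is of the moment at which its call begins: read the wrist's pose just before it. camera_model takes no time and is no camera call; for the wrist camera it gives the pose at the moment of the call.
- r.job_done(): hands the job in, once; it reports no verdict.
The state is a dict: "time": time; "joint_positions": joint angles; "qvel": joint speeds; "joint_efforts": joint torques, N m; "eef_pos": TCP position; "ee_rot": TCP orientation; "force": force on the tool from outside, world axes, zero at the start; "torque": the same for the moment, N m; "grip_width": opening from 0.0 (shut) to 1.0 (fully open).
Only numpy, scipy, OpenCV 4.12 (cv2) and the standard library are available. Lean on these libraries where they do the work, as an engineer would, in place of code of your own. Each camera call takes 0.05 s, during which the arm holds its last target. There are 200 camera calls.

## Working session

There is one attempt and no reset: what is moved stays moved. The work goes in short steps, Python scripts to look and compute and a tool call to move; the robot and the scene stay as the last step left them, time stands still between calls to the robot, and variables do not carry over. Pictures are saved under pics/ and viewed, and the job is handed in when it is done.

Besides the shell and the picture viewer there is one more tool, called after "Request:" by a JSON object that holds its "fn" and its "kwargs". jog_arm: Moves the arm, as the interface text tells. Its arguments: {"type":"object","properties":{"motion":{"type":"array"},"grip":{"type":"number"},"squeeze":{"type":"number"}},"required":["motion"]}

```bash
ls; mkdir -p pics
python3 - <<'E'
from bench import r, eyes
import cv2
print(r.read_state(), r.tcp_to_grasp)
for n in("top","side","wrist"):
    m=eyes.camera_model(n);print(n,m)
    cv2.imwrite(f"pics/{n}0.png",eyes.capture(n))
E
```

```text
pics
{'time': 0.0, 'joint_positions': array([64.17848079, 18.43846673, -4.01367189, 83.17447975,  1.2939581 ,
       78.53953033, -3.25722918]), 'qvel': array([-0.02012422, -0.06184097,  0.03493853, -0.01084042, -0.02824646,
       -0.06310033, -0.03680792]), 'joint_efforts': array([ 7.56492573e-04, -4.91282737e+01, -4.03596517e-01, -3.12526882e+01,
       -6.42141444e-02,  4.38247737e-02,  1.70065991e-04]), 'eef_pos': array([ 291.04075355, -580.59462342,  221.4716593 ]), 'ee_rot': array([ 1.79994758e+02,  1.07302626e-01, -6.33679473e+01]), 'force': array([ 0.10251292, -0.43823726,  1.30412488]), 'torque': array([-0.02373024, -0.02368058,  0.01662577]), 'grip_width': 0.9984743408643318} 18.700000000000003
top {'fov_y': 47.88480598437616, 'cx': 312.5313916510293, 'cy': 239.03627901864954, 'camera_from_world': array([[-3.45316686e-02, -9.99398397e-01,  3.22615235e-03,
        -4.95502748e+01],
       [ 9.75307376e-01, -3.29943351e-02,  2.18373294e-01,
        -4.99223132e+02],
       [-2.18135475e-01,  1.06872844e-02,  9.75859978e-01,
        -1.08997950e+03],
       [ 0.00000000e+00, 
[... 260 characters left out ...]
 [ 2.81203671e-01, -4.80397388e-01,  8.30748364e-01,
        -2.17054175e+02],
       [-4.13143536e-01,  7.20744704e-01,  5.56632275e-01,
        -1.31931743e+03],
       [ 0.00000000e+00,  0.00000000e+00,  0.00000000e+00,
         1.00000000e+00]])}
wrist {'fov_y': 65.70646984690485, 'cx': 323.52737838141485, 'cy': 238.47072450068387, 'camera_from_world': array([[ 4.47818098e-01, -8.94121601e-01, -2.34809443e-03,
        -6.48727157e+02],
       [ 8.50605701e-01,  4.26829678e-01, -3.07060853e-01,
         3.71208639e+01],
       [ 2.75551978e-01,  1.35510105e-01,  9.51686986e-01,
        -3.93518385e+02],
       [ 0.00000000e+00,  0.00000000e+00,  0.00000000e+00,
         1.00000000e+00]])}
```

View pics/top0.png

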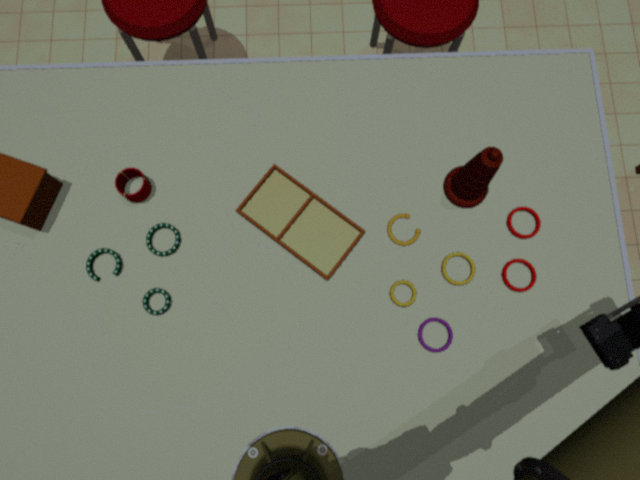

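View pics/side0.png

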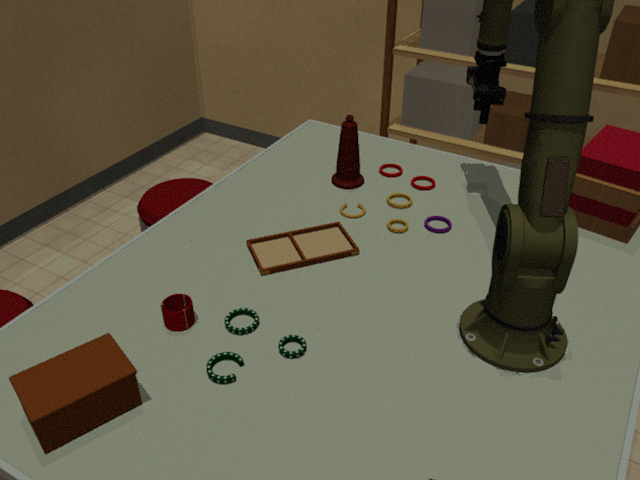

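View pics/wrist0.png

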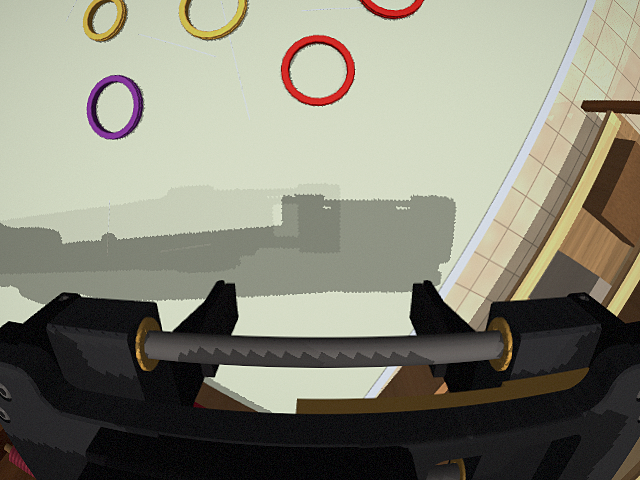

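```bash
cat > h.py <<'E'
import numpy as np, cv2
from bench import r, eyes
def grab(n,f=None):
    m=eyes.camera_model(n); im=eyes.capture(n)
    if f: cv2.imwrite(f"pics/{f}.png",im)
    return im,m
def cast(n,m,px,z):
    px=np.atleast_2d(np.asarray(px,float)); F=240/np.tan(np.radians(m["fov_y"])/2)
    u=(px[:,0]-m["cx"])/F; v=(px[:,1]-m["cy"])/F
    if n=="wrist":
        t=np.hypot(u,v)+1e-12; d=np.c_[u/t*np.sin(t),-v/t*np.sin(t),-np.cos(t)]
    else: d=np.c_[u,-v,-np.ones_like(u)]
    T=m["camera_from_world"]; R=T[:3,:3]; c=-R.T@T[:3,3]; d=d@R
    return c+d*((z-c[2])/d[:,2])[:,None]
def proj(n,m,P):
    T=m["camera_from_world"]; p=np.atleast_2d(P)@T[:3,:3].T+T[:3,3]; F=240/np.tan(np.radians(m["fov_y"])/2)
    x,y,z=p[:,0],-p[:,1],-p[:,2]
    if n=="wrist":
        q=np.hypot(x,y); t=np.arctan2(q,z); return np.c_[m["cx"]+F*t*x/q,m["cy"]+F*t*y/q]
    return np.c_[m["cx"]+F*x/z,m["cy"]+F*y/z]
def circ(P):
    A=np.c_[2*P[:,:2],np.ones(len(P))]; s=np.linalg.lstsq(A,(P[:,:2]**2).sum(1),rcond=None)[0]
    return s[0],s[1],np.sqrt(s[2]+s[0]**2+s[1]**2)
def mask(im,col):
    h=cv2.cvtColor(im,cv2.COLOR_BGR2HSV)
    lo,hi={"brass":((20,90,70),(35,255,255)),"green":((60,90,10),(95,255,150))}[col]
    return cv2.morphologyEx(cv2.inRange(h,lo,hi),cv2.MORPH_CLOSE,np.ones((5,5),np.uint8))
def rings(n,im,m,col,h,z0=0,amin=80):
    cs,hi=cv2.findContours(mask(im,col),cv2.RETR_CCOMP,cv2.CHAIN_APPROX_NONE)
    out=[]
    for i,c in enumerate(cs):
        if hi[0][i][3]>=0 or cv2.contourArea(c)<amin: continue
        o=circ(cast(n,m,c[:,0],z0+h/2)); j=hi[0][i][2]
        inn=None
        if j>=0: inn=np.round(circ(cast(n,m,cs[j][:,0],z0+h/2)),1)
        out.append((c[:,0].mean(0).round(),np.round(o,1),inn))
    return out
E
python3 - <<'E'
from h import *
for n in("top","side"):
    im,m=grab(n)
    for col,h in(("brass",12),("green",14)):
        for o in rings(n,im,m,col,h): print(n,col,*o)
    hsv=cv2.cvtColor(im,cv2.COLOR_BGR2HSV)
    if n=="top":
        print(hsv[215,270],hsv[100,300],hsv[243,300-20+2])
        cv2.imwrite("pics/crop.png",cv2.resize(im[150:350,80:560],None,fx=1.66,fy=1.66,interpolation=2))
        cv2.imwrite("pics/tray.png",cv2.resize(im[155:290,225:375],None,fx=4,fy=4,interpolation=2))
E
```

```text
top brass [271. 450.] [20.8  6.6 80.2] None
top brass [403. 293.] [ 382.  -257.9   27.5] [ 382.3 -257.8   21.5]
top brass [458. 268.] [ 432.  -382.5   35.7] [ 432.2 -382.7   29.1]
top brass [401. 230.] [ 524.1 -269.    32.4] None
top brass [296. 216.] [566.8 -27.5  25.4] None
top green [156. 302.] [382.4 273.2  24.2] None
top green [103. 262.] [465.9 390.7  32.4] None
[ 27  76 135] [ 42  33 139] [ 12 176 106]
side brass [297. 248.] [556.1 -36.   91.9] None
side brass [397. 226.] [ 382.7 -256.6   30.5] [ 384.5 -256.7   14. ]
side brass [518. 218.] [ 110.  -457.4   23.7] None
side brass [399. 200.] [ 432.  -381.3   38.6] [ 433.6 -379.6   23.6]
side brass [461. 145.] [ 437.  -844.8  147.5] None
side brass [611. 113.] [   39.8 -1383.9   173.8] None
side brass [396. 103.] [  737.6 -1052.7    90.3] None
side brass [616.  83.] [   40.5 -1696.     61.9] None
side brass [518.  84.] [  399.6 -1494.6    85.1] None
side brass [520.  67.] [  438.1 -1700.6    53.2] None
side brass [401.  69.] [  920.1 -1414.    120.4] None
side brass [615.  20.] [ -599.5 -2757.8   888.5] None
side brass [423.  39.] [  779.5 -2247.1   543.8] None
side brass [181.  83.] [ 1937.3 -1086.8  1137.5] [1334.3  160.9   15.4]
side green [223. 367.] [465.9 392.1  34.1] None
side green [292. 346.] [382.  275.2  29.3] [381.1 275.3  18.1]
side green [241. 321.] [518.2 264.4  37.2] [517.5 264.3  26.2]
```

View pics/crop.png

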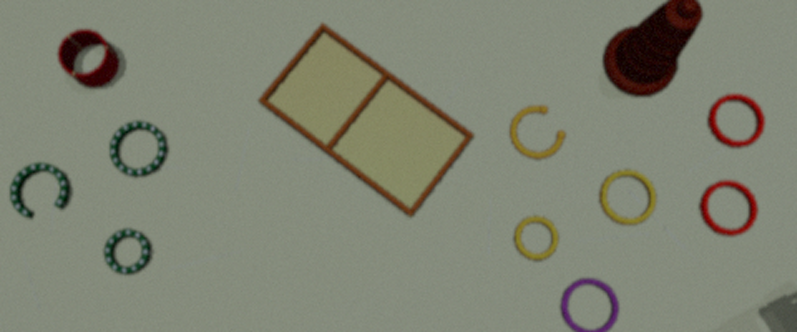

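View pics/tray.png

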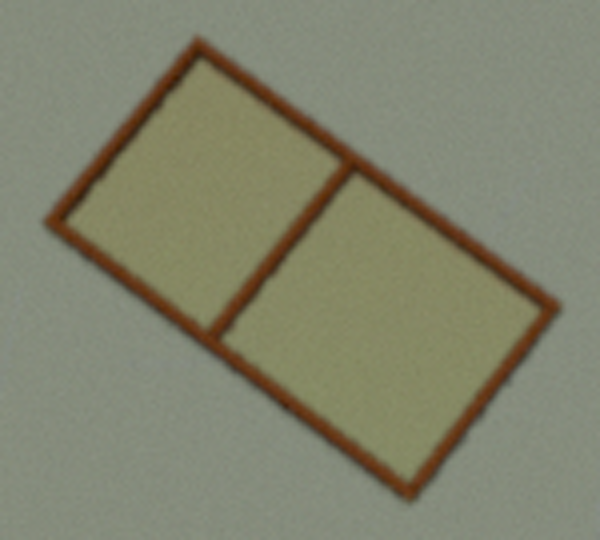

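Run:
```python
from h import *
for n in("top","side"):
    im,m=grab(n)
    h=cv2.cvtColor(im,cv2.COLOR_BGR2HSV)
    mk=cv2.inRange(h,(5,110,40),(18,255,200))
    roi=np.zeros_like(mk)
    (roi.__setitem__((slice(155,290),slice(225,375)),255) if n=="top" else roi.__setitem__((slice(215,280),slice(235,365)),255))
    mk&=roi
    cs,_=cv2.findContours(mk,cv2.RETR_EXTERNAL,cv2.CHAIN_APPROX_NONE)
    c=max(cs,key=cv2.contourArea)
    P=cast(n,m,c[:,0],17)[:,:2].astype(np.float32)
    print(n,cv2.minAreaRect(P), cv2.boxPoints(cv2.minAreaRect(P)).round())
    if n=="top":
        b=cv2.boxPoints(cv2.minAreaRect(P)); e=[b[i+1-4*(i==3)]-b[i] for i in range(4)]
        c0=b.mean(0); L=max(e,key=np.linalg.norm); L=L/np.linalg.norm(L); L*=np.sign(L[1])
        # tray: large end wall at -128.5; large centre -128.5+7+66=-55.5, small +69.5
        print("ang",np.degrees(np.arctan2(L[1],L[0])),"large",c0-55.5*L,"small",c0+69.5*L)
        for s in(-55.5,69.5,17.5-3): print(proj(n,m,np.r_[c0+s*L,5]))
    k=np.ones((9,9),np.uint8)
    g=cv2.morphologyEx(cv2.inRange(h,(55,60,5),(100,255,160)),cv2.MORPH_CLOSE,k)
    for c in cv2.findContours(g,cv2.RETR_EXTERNAL,cv2.CHAIN_APPROX_NONE)[0]:
        if cv2.contourArea(c)>300: print(n,"green",np.round(circ(cast(n,m,c[:,0],7)),1))
    mm=cv2.inRange(h,(0,120,30),(8,255,255))|cv2.inRange(h,(172,120,30),(180,255,255))
    if n=="top":
        for c in cv2.findContours(mm,cv2.RETR_EXTERNAL,cv2.CHAIN_APPROX_NONE)[0]:
            if cv2.contourArea(c)>300: print("red",c[:,0].mean(0),cast(n,m,c[:,0].mean(0),5).round())
```

```text
top ((548.5995483398438, -40.72331237792969), (255.96847534179688, 137.422119140625), 50.50420379638672) [[ 414.  -96.]
 [ 520. -183.]
 [ 683.   14.]
 [ 577.  102.]]
ang 50.504204 large [513.30035 -83.55107] small [592.80304   12.907837]
[[319.85944048 236.66704108]]
[[275.62796668 203.60030193]]
[[294.94254139 218.03957668]]
top green [  11.6 -500.    28.5]
top green [ 279.8 -707.8   55.1]
top green [382.3 273.7  26.9]
top green [518.7 263.1  34.9]
red [518.72527473 274.83516484] [[ 413. -515.    5.]]
red [523.26966292 222.20224719] [[ 531. -539.    5.]]
red [132.57419355 184.27096774] [[649. 335.   5.]]
red [461.24260355 188.69822485] [[ 614. -408.    5.]]
red [490.22058824 158.45588235] [[ 684. -481.    5.]]
red [424.47410359  17.62948207] [[1052. -359.    5.]]
red [155.15983607  15.27459016] [[1080.  297.    5.]]
side ((542.65869140625, -29.644790649414062), (258.3441467285156, 155.3494873046875), 50.401405334472656) [[ 400.  -80.]
 [ 520. -179.]
 [ 685.   20.]
 [ 565.  119.]]
side green [466.  391.9  34.3]
side green [381.9 274.9  30.1]
side green [518.5 264.2  37.9]
side green [  515.2 -1525.8   285.9]
```

```bash
cat >> h.py <<'E'
D={"LK":32.2,"SK":23.9,"LL":31.7,"SL":23.3}
def go(c,z,k=None,s=1):
    """shift in 4 cm units from the present TCP to put ring centre c, pinched on side s of the jaw axis, with TCP height z"""
    st=r.read_state(); p=st["eef_pos"]; y=np.radians(st["ee_rot"][2])
    x=np.array([np.cos(y),np.sin(y)]); t=np.array([np.sin(y),-np.cos(y)])
    d=np.array(c)+s*D.get(k,0)*x-p[:2]
    print("t",round(st["time"],2),"tcp",p.round(1),"yaw",st["ee_rot"].round(1),"w",round(st["grip_width"]*87,1),"F",st["force"].round(1),"| units",np.round([d@x/40,d@t/40,(p[2]-z)/40],3))
E
python3 -c "
from h import *
go((432,-382),110,'LK')"
```

```text
t 0.35 tcp [ 291.3 -581.   222.3] yaw [180.    0.  -63.4] w 87.1 F [ 0.4 -0.1  0.4] | units [-2.065 -5.375  2.808]
```

Request:
{"fn": "jog_arm", "kwargs": {"motion": [-0.29, -0.77, 0.36, 0, -0.29, -0.77, 0.36, 0, -0.29, -0.77, 0.36, 0, -0.29, -0.77, 0.36, 0, -0.29, -0.77, 0.36, 0, -0.29, -0.77, 0.36, 0, -0.29, -0.75, 0.36, 0, 0, 0, 0, 0, 0, 0, 0, 0], "grip": 0.68, "squeeze": 30}}

```text
time: 1.1
eef_pos: [448.5, -409.2, 120.7]
ee_rot: [-180.0, 0.1, -63.1]
force: [0.2, 0.0, 0.5]
grip_width: 0.403
```

Run:
```python
from h import *
go((432,-382),110,'LK')
im,m=grab("wrist","w1")
for o in rings("wrist",im,m,"brass",12,0,800): print(*o)
```

```text
t 1.1 tcp [ 448.5 -409.2  120.7] yaw [-1.80e+02  1.00e-01 -6.31e+01] w 35.1 F [0.2 0.  0.5] | units [0.012 0.061 0.268]
[133. 221.] [ 379.8 -254.4   28.5] [ 380.7 -255.4   20.5]
[198.  68.] [ 523.9 -267.    32.2] None
```

View pics/w1.png

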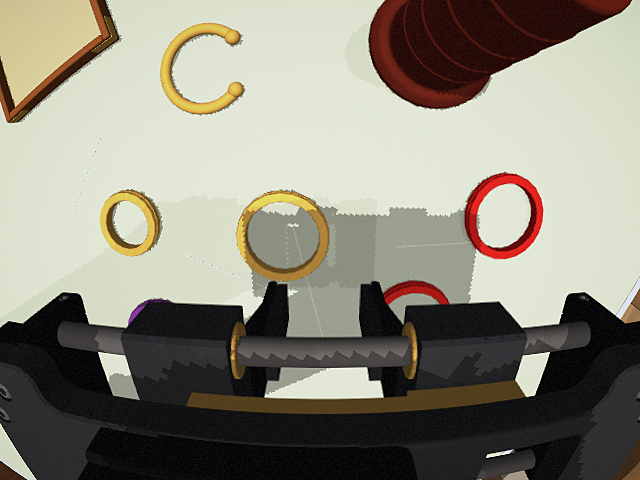

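Run:
```python
from h import *
im=cv2.imread("pics/w1.png"); m=eyes.camera_model("wrist")
h=cv2.cvtColor(im,cv2.COLOR_BGR2HSV); k=cv2.inRange(h,(15,110,60),(35,255,255)); k[284:]=0
cs,hi=cv2.findContours(k,cv2.RETR_CCOMP,cv2.CHAIN_APPROX_NONE)
for i,c in enumerate(cs):
    if cv2.contourArea(c)>1000: print(c[:,0].mean(0),"top z12" if hi[0][i][3]<0 else "inner z0/12",np.round(circ(cast("wrist",m,c[:,0],6)),1))
```

```text
[282.39382239 235.35521236] top z12 [ 429.1 -383.6   36.9]
[282.625 234.99 ] inner z0/12 [ 430.3 -383.5   28.5]
[129.68361582 222.66101695] top z12 [ 379.9 -257.9   29.7]
[129.67226891 222.6302521 ] inner z0/12 [ 380.7 -258.5   19.5]
[198.43622449  68.88010204] top z12 [ 523.3 -270.7   32.6]
```

```bash
python3 -c "
from h import *
go((431,-383),2.5,'LK')"
```

```text
t 1.15 tcp [ 447.3 -411.7  121.5] yaw [180.    0.  -63.3] w 32.1 F [-1.4 -0.7  0.2] | units [-0.018  0.04   2.976]
```

Request:
{"fn": "jog_arm", "kwargs": {"motion": [-0.02, 0.04, 0.7, 0, 0, 0, 0.8, 0, 0, 0, 0.8, 0, 0, 0, 0.4, 0, 0, 0, 0.1, 0, 0, 0, 0.04, 0, 0, 0, 0.04, 0, 0, 0, 0, 0]}}

```text
time: 1.82
eef_pos: [445.9, -413.7, 8.3]
ee_rot: [-180.0, -0.2, -63.4]
force: [-0.4, -0.1, -1.0]
grip_width: 0.318
```

Request:
{"fn": "jog_arm", "kwargs": {"motion": [0, 0, 0, 0, 0, 0, 0, 0]}}

```text
time: 1.98
eef_pos: [445.9, -413.1, 8.0]
ee_rot: [-180.0, -0.1, -63.4]
force: [0.0, -0.5, -0.2]
grip_width: 0.323
```

Request:
{"fn": "jog_arm", "kwargs": {"motion": [0, 0, 0.06, 0, 0, 0, 0.06, 0, 0, 0, 0, 0, 0, 0, 0, 0]}}

```text
time: 2.32
eef_pos: [445.0, -412.0, 1.5]
ee_rot: [180.0, 0.0, -63.4]
force: [0.4, 0.3, -0.2]
grip_width: 0.321
```

Request:
{"fn": "jog_arm", "kwargs": {"motion": [0, 0, 0, 0, 0, 0, 0, 0, 0, 0, 0, 0, 0, 0, 0, 0, 0, 0, 0, 0, 0, 0, 0, 0], "grip": 1.0}}

```text
time: 2.82
eef_pos: [445.2, -412.2, 1.8]
ee_rot: [180.0, -0.0, -63.4]
force: [0.5, -0.4, -1.2]
grip_width: 0.094
```

Request:
{"fn": "jog_arm", "kwargs": {"motion": [0, 0, -0.2, 0, 0, 0, -0.5, 0, 0, 0, -0.6, 0, 0, 0, -0.2, 0], "squeeze": 40}}

```text
time: 3.15
eef_pos: [446.7, -413.6, 65.4]
ee_rot: [-179.9, -0.3, -63.4]
force: [1.1, -0.8, -0.3]
grip_width: 0.093
```

Request:
{"fn": "jog_arm", "kwargs": {"motion": [-0.3, -0.27, 0, 0, -0.6, -0.55, 0, 0, -0.7, -0.63, 0, 0, -0.7, -0.63, 0, 0, -0.7, -0.63, 0, 0, -0.7, -0.63, 0, 0, -0.7, -0.63, 0, 0, -0.6, -0.55, 0, 0, -0.5, -0.45, 0, 0, -0.2, -0.18, 0, 0]}}

```text
time: 3.98
eef_pos: [528.1, -110.6, 61.9]
ee_rot: [-179.9, 0.1, -63.0]
force: [0.6, 0.3, -1.6]
grip_width: 0.086
```

Request:
{"fn": "jog_arm", "kwargs": {"motion": [0, 0, 0, 0, 0, 0, 0, 0]}}

```text
time: 4.15
eef_pos: [526.8, -116.9, 61.6]
ee_rot: [180.0, -0.0, -63.3]
force: [-0.7, -0.6, -1.0]
grip_width: 0.097
```

```bash
sed -i 's/^D=.*/D={"LK":33,"SK":25,"LL":32.5,"SL":24.5}/' h.py
python3 - <<'E'
from h import *
go((513.3,-83.6),6.8,'LK')
im,m=grab("wrist","w2")
go((513.3,-83.6),6.8,'LK')
E
```

```text
t 4.15 tcp [ 526.8 -116.9   61.6] yaw [180.   -0.  -63.3] w 8.4 F [-0.7 -0.6 -1. ] | units [-0.07  -0.071  1.37 ]
t 4.2 tcp [ 526.5 -118.1   61.5] yaw [ 1.799e+02 -1.000e-01 -6.350e+01] w 7.8 F [-0.2  0.2 -2. ] | units [-0.096 -0.09   1.369]
```

View pics/w2.png

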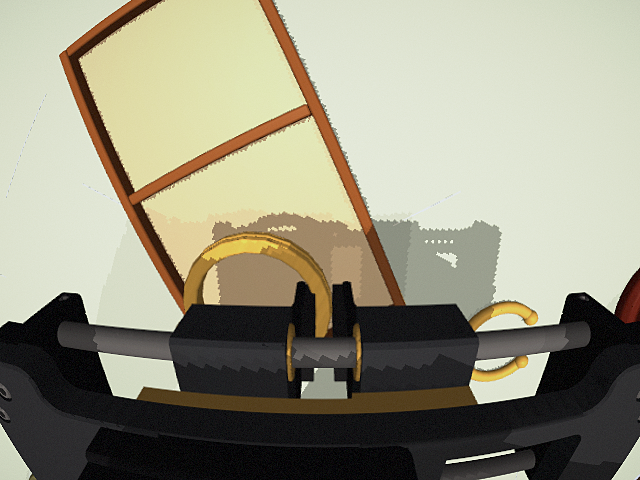

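Request:
{"fn": "jog_arm", "kwargs": {"motion": [-0.08, -0.08, 0.3, 0, 0, 0, 0.5, 0, 0, 0, 0.3, 0, 0, 0, 0.1, 0, 0, 0, 0.05, 0, 0, 0, 0, 0, 0, 0, 0, 0]}}

```text
time: 4.78
eef_pos: [529.0, -112.2, 12.2]
ee_rot: [-180.0, -0.0, -63.4]
force: [-0.2, 0.3, -0.9]
grip_width: 0.092
```

Request:
{"fn": "jog_arm", "kwargs": {"motion": [0, 0, 0.03, 0, 0, 0, 0.03, 0, 0, 0, 0, 0]}}

```text
time: 5.03
eef_pos: [528.8, -111.8, 9.6]
ee_rot: [-180.0, -0.0, -63.4]
force: [0.3, -0.5, -2.4]
grip_width: 0.092
```

Run:
```python
from h import *
go((513.3,-83.6),6.8,'LK')
```

```text
t 5.03 tcp [ 528.8 -111.8    9.6] yaw [-180.    -0.   -63.4] w 8.0 F [ 0.3 -0.5 -2.4] | units [0.021 0.029 0.071]
```

Request:
{"fn": "jog_arm", "kwargs": {"motion": [0.02, 0.03, 0.03, 0, 0, 0, 0.02, 0, 0, 0, 0, 0, 0, 0, 0, 0]}}

```text
time: 5.37
eef_pos: [527.8, -113.0, 7.3]
ee_rot: [180.0, -0.0, -63.4]
force: [-0.1, 0.0, -1.2]
grip_width: 0.092
```

Request:
{"fn": "jog_arm", "kwargs": {"motion": [0, 0, 0.02, 0, 0, 0, 0, 0, 0, 0, 0, 0]}}

```text
time: 5.62
eef_pos: [528.0, -113.0, 6.7]
ee_rot: [-180.0, -0.0, -63.4]
force: [-0.4, -0.2, -0.1]
grip_width: 0.088
```

Request:
{"fn": "jog_arm", "kwargs": {"motion": [0, 0, 0.02, 0, 0, 0, 0, 0, 0, 0, 0, 0]}}

```text
time: 5.87
eef_pos: [528.0, -113.1, 6.3]
ee_rot: [-180.0, -0.0, -63.4]
force: [-1.9, -0.7, 5.2]
grip_width: 0.089
```

Request:
{"fn": "jog_arm", "kwargs": {"motion": [0, 0, 0, 0, 0, 0, 0, 0, 0, 0, 0, 0], "grip": 0.8}}

```text
time: 6.12
eef_pos: [527.9, -112.9, 5.5]
ee_rot: [-180.0, -0.0, -63.4]
force: [-0.8, 0.1, 1.4]
grip_width: 0.183
```

Request:
{"fn": "jog_arm", "kwargs": {"motion": [0, 0, -0.3, 0, 0, 0, -0.8, 0, 0, 0, -1, 0, 0, 0, -1, 0, 0, 0, -0.5, 0]}}

```text
time: 6.53
eef_pos: [530.3, -113.2, 155.6]
ee_rot: [-179.7, -0.3, -63.4]
force: [1.0, -0.2, 0.5]
grip_width: 0.201
```

Run:
```python
from h import *
go((518.5,263.7),120,'LL')
im,m=grab("wrist","w3"); im2,m2=grab("top","t3")
```

```text
t 6.53 tcp [ 530.3 -113.2  155.6] yaw [-179.7   -0.3  -63.4] w 17.5 F [ 1.  -0.2  0.5] | units [-7.74  -3.963  0.89 ]
```

View pics/w3.png

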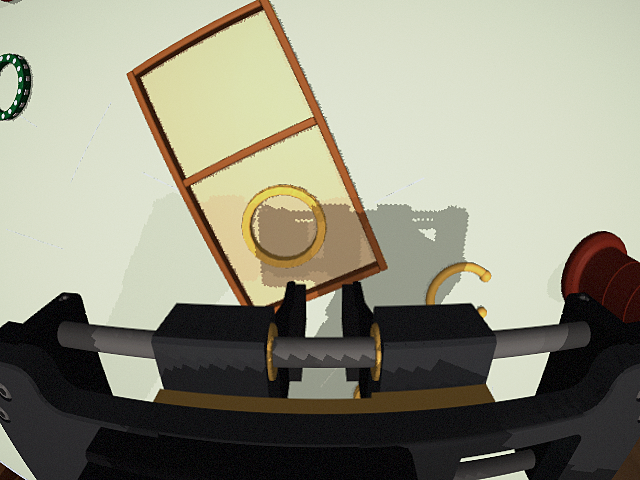

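Request:
{"fn": "jog_arm", "kwargs": {"motion": [-0.5, -0.26, 0, 0, -0.8, -0.41, 0.1, 0, -0.85, -0.44, 0.1, 0, -0.85, -0.44, 0.1, 0, -0.85, -0.44, 0.1, 0, -0.85, -0.44, 0.1, 0, -0.85, -0.44, 0.1, 0, -0.85, -0.44, 0.1, 0, -0.85, -0.41, 0.1, 0, -0.49, -0.24, 0.1, 0], "grip": 0.68}}

```text
time: 7.47
eef_pos: [528.7, 239.9, 113.0]
ee_rot: [180.0, 0.2, -63.1]
force: [0.4, 0.2, 0.4]
grip_width: 0.321
```

Request:
{"fn": "jog_arm", "kwargs": {"motion": [0, 0, 0, 0, 0, 0, 0, 0, 0, 0, 0, 0]}}

```text
time: 7.72
eef_pos: [530.4, 233.4, 113.0]
ee_rot: [179.9, -0.0, -63.4]
force: [-0.4, -0.5, 0.5]
grip_width: 0.318
```

```bash
cat > g.py <<'E'
from h import *
def green(n,im,m,h=14,z0=0,amax=1e9):
    hs=cv2.cvtColor(im,cv2.COLOR_BGR2HSV)
    g=cv2.morphologyEx(cv2.inRange(hs,(55,60,5),(100,255,170)),cv2.MORPH_CLOSE,np.ones((13,13),np.uint8)); 
    cs,hi=cv2.findContours(g,cv2.RETR_CCOMP,cv2.CHAIN_APPROX_NONE)
    for i,c in enumerate(cs):
        if cv2.contourArea(c)>700: print(c[:,0].mean(0).round(),"outer" if hi[0][i][3]<0 else "inner",np.round(circ(cast(n,m,c[:,0],z0+h/2)),1))
E
python3 - <<'E'
from g import *
go((518.5,263.7),2,'LL')
im,m=grab("wrist","w4"); green("wrist",im,m)
E
```

```text
t 7.72 tcp [530.4 233.4 113. ] yaw [179.9  -0.  -63.4] w 27.6 F [-0.4 -0.5  0.5] | units [ 2.000e-03 -7.200e-02  2.775e+00]
[548. 457.] outer [ 377.4 -183.1   52.1]
[313. 400.] outer [410.5 196.9 263.4]
[423. 321.] outer [516.5 118.1  52.5]
[244. 289.] outer [468.3 304.   73. ]
[281. 232.] inner [518.3 264.3  27.3]
[120. 217.] outer [464.7 393.   34.5]
```

View pics/w4.png

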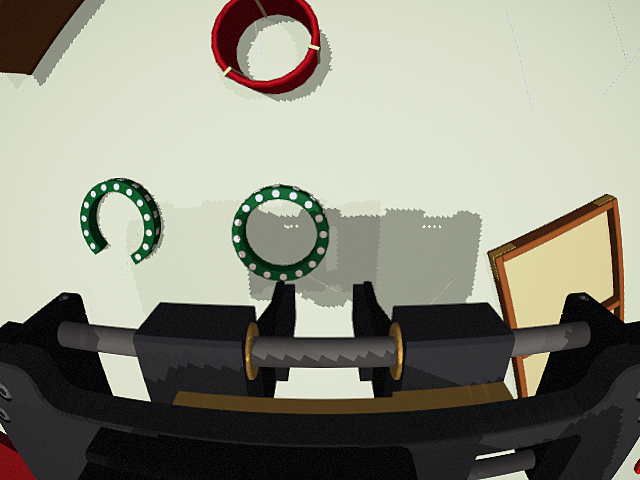

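Request:
{"fn": "jog_arm", "kwargs": {"motion": [0, -0.06, 0.7, 0, 0, 0, 0.8, 0, 0, 0, 0.7, 0, 0, 0, 0.3, 0, 0, 0, 0.1, 0, 0, 0, 0.05, 0, 0, 0, 0, 0, 0, 0, 0, 0]}}

```text
time: 8.43
eef_pos: [534.1, 236.2, 9.5]
ee_rot: [-179.8, -0.0, -63.4]
force: [-0.1, 0.2, 0.0]
grip_width: 0.323
```

Request:
{"fn": "jog_arm", "kwargs": {"motion": [0, 0, 0.05, 0, 0, 0, 0.05, 0, 0, 0, 0, 0, 0, 0, 0, 0]}}

```text
time: 8.77
eef_pos: [532.9, 235.8, 3.9]
ee_rot: [-180.0, -0.0, -63.4]
force: [0.9, 0.8, 0.8]
grip_width: 0.316
```

Request:
{"fn": "jog_arm", "kwargs": {"motion": [0, 0, 0.02, 0, 0, 0, 0, 0, 0, 0, 0, 0, 0, 0, 0, 0, 0, 0, 0, 0, 0, 0, 0, 0, 0, 0, 0, 0], "grip": 1.0, "squeeze": 25}}

```text
time: 9.35
eef_pos: [532.8, 235.8, 2.9]
ee_rot: [180.0, -0.0, -63.4]
force: [-0.0, -0.1, 0.5]
grip_width: 0.11
```

Request:
{"fn": "jog_arm", "kwargs": {"motion": [0, 0, -0.2, 0, 0, 0, -0.5, 0, 0, 0, -0.7, 0, 0, 0, -0.4, 0, 0, 0, 0, 0]}}

```text
time: 9.77
eef_pos: [535.5, 237.4, 79.5]
ee_rot: [-179.6, -0.1, -63.4]
force: [1.2, 0.8, -0.3]
grip_width: 0.11
```

Run:
```python
from g import *
go((513.3,-83.6),20,'LL')
im,m=grab("wrist","w5")
im,m=grab("top","t5")
for o in rings("top",im,m,"brass",12,5): print(*o)
im3=cv2.imread("pics/w3.png")
```

```text
t 9.77 tcp [535.5 237.4  79.5] yaw [-1.796e+02 -1.000e-01 -6.340e+01] w 9.6 F [ 1.2  0.8 -0.3] | units [7.737 4.094 1.488]
[282. 455.] [ 48.2   5.6 101.3] None
[225. 379.] [215.3 122.1  87.1] None
[403. 293.] [ 381.6 -257.2   27.4] [ 381.8 -257.    21.4]
[320. 236.] [514.  -84.9  37. ] [513.6 -84.9  27.9]
[401. 230.] [ 522.9 -268.2   32.2] None
[303. 206.] [582.  -47.4  22.3] None
[129. 219.] [558.1 335.  164.5] None
```

View pics/w5.png

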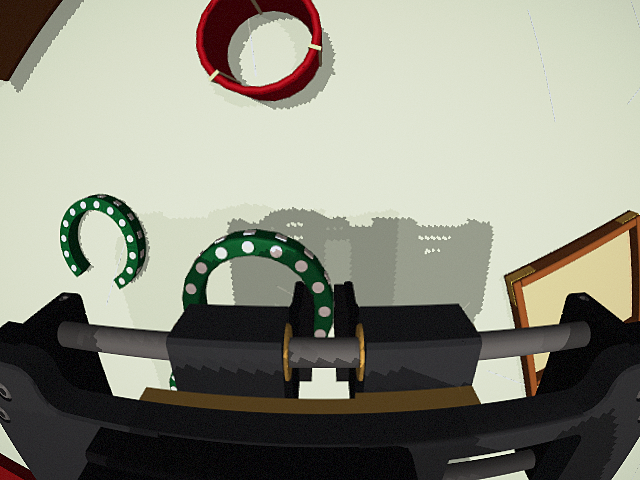

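View pics/t5.png

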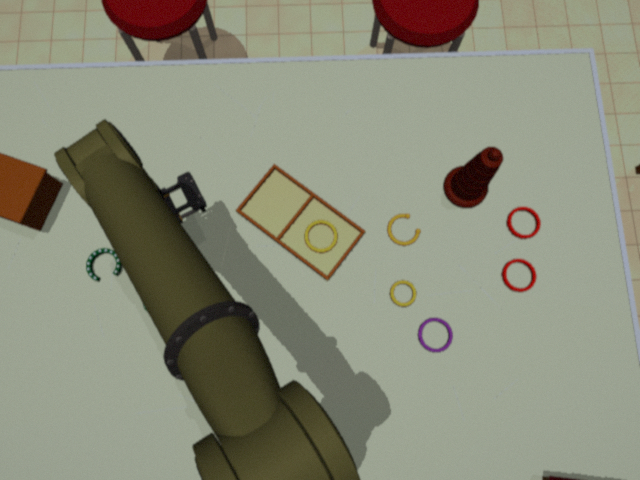

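Request:
{"fn": "jog_arm", "kwargs": {"motion": [0.4, 0.21, 0, 0, 0.8, 0.41, 0, 0, 0.88, 0.46, 0, 0, 0.88, 0.46, 0, 0, 0.88, 0.46, 0, 0, 0.88, 0.46, 0, 0, 0.88, 0.46, 0, 0, 0.88, 0.46, 0, 0, 0.8, 0.42, 0, 0, 0.45, 0.21, 0, 0]}}

```text
time: 10.7
eef_pos: [525.7, -118.3, 73.3]
ee_rot: [179.8, -0.0, -63.7]
force: [-0.0, -0.8, -0.5]
grip_width: 0.11
```

Request:
{"fn": "jog_arm", "kwargs": {"motion": [0, 0, 0, 0, 0, 0, 0, 0, 0, 0, 0, 0, 0, 0, 0, 0]}}

```text
time: 11.03
eef_pos: [527.6, -110.5, 74.3]
ee_rot: [180.0, 0.1, -63.2]
force: [-0.1, 0.1, -0.4]
grip_width: 0.108
```

Run:
```python
from g import *
go((513.2,-83.5),20,'LL')
```

```text
t 11.03 tcp [ 527.6 -110.5   74.3] yaw [ 1.80e+02  1.00e-01 -6.32e+01] w 9.4 F [-0.1  0.1 -0.4] | units [0.048 0.018 1.357]
```

Request:
{"fn": "jog_arm", "kwargs": {"motion": [0.04, 0.02, 0.4, 0, 0, 0, 0.5, 0, 0, 0, 0.2, 0, 0, 0, 0.05, 0, 0, 0, 0, 0, 0, 0, 0, 0, 0, 0, 0, 0]}}

```text
time: 11.62
eef_pos: [528.9, -114.1, 30.0]
ee_rot: [-179.9, -0.1, -63.3]
force: [0.3, 0.5, -0.0]
grip_width: 0.111
```

Request:
{"fn": "jog_arm", "kwargs": {"motion": [0, 0, 0, 0, 0, 0, 0, 0]}}

```text
time: 11.78
eef_pos: [528.6, -114.4, 29.7]
ee_rot: [-179.9, -0.1, -63.4]
force: [0.2, 0.1, -0.5]
grip_width: 0.107
```

Run:
```python
from g import *
go((513.2,-83.5),20,'LL')
im,m=grab("side","s6"); cv2.imwrite("pics/s6c.png",cv2.resize(im[200:290,230:380],None,fx=4,fy=4))
go((513.2,-83.5),20,'LL')
```

```text
t 11.78 tcp [ 528.6 -114.4   29.7] yaw [-1.799e+02 -1.000e-01 -6.340e+01] w 9.3 F [ 0.2  0.1 -0.5] | units [-0.05  -0.003  0.242]
t 11.83 tcp [ 528.4 -114.4   29.6] yaw [-180.    -0.   -63.4] w 9.5 F [-0.5 -0.  -0.2] | units [-0.049 -0.006  0.239]
```

View pics/s6c.png

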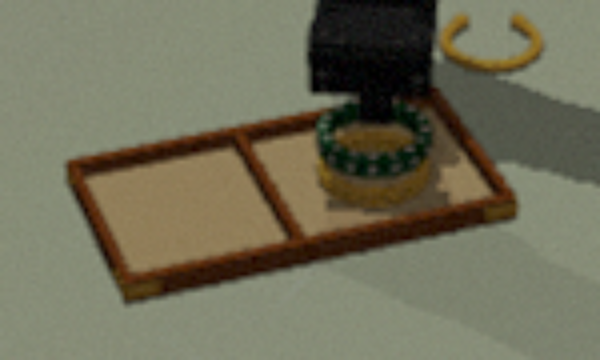

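Request:
{"fn": "jog_arm", "kwargs": {"motion": [-0.04, 0, 0.08, 0, 0, 0, 0.08, 0, 0, 0, 0.03, 0, 0, 0, 0, 0, 0, 0, 0, 0, 0, 0, 0, 0, 0, 0, 0, 0]}}

```text
time: 12.42
eef_pos: [527.4, -112.9, 21.4]
ee_rot: [-180.0, -0.0, -63.4]
force: [1.1, -1.2, -0.8]
grip_width: 0.108
```

Request:
{"fn": "jog_arm", "kwargs": {"motion": [0, 0, 0.02, 0, 0, 0, 0, 0, 0, 0, 0, 0, 0, 0, 0, 0]}}

```text
time: 12.75
eef_pos: [527.3, -112.9, 20.5]
ee_rot: [180.0, -0.0, -63.4]
force: [0.0, -0.3, -1.2]
grip_width: 0.11
```

Run:
```python
from g import *
go((513.2,-83.5),20,'LL')
```

```text
t 12.75 tcp [ 527.3 -112.9   20.5] yaw [180.   -0.  -63.4] w 9.5 F [ 0.  -0.3 -1.2] | units [-0.001 -0.014  0.013]
```

Request:
{"fn": "jog_arm", "kwargs": {"motion": [0, 0, 0.02, 0, 0, 0, 0, 0, 0, 0, 0, 0]}}

```text
time: 13.0
eef_pos: [527.3, -112.8, 19.8]
ee_rot: [-180.0, -0.0, -63.4]
force: [-1.9, 0.3, -0.3]
grip_width: 0.108
```

Request:
{"fn": "jog_arm", "kwargs": {"motion": [0, 0, 0.01, 0, 0, 0, 0, 0, 0, 0, 0, 0]}}

```text
time: 13.25
eef_pos: [527.4, -112.9, 19.5]
ee_rot: [-180.0, -0.0, -63.4]
force: [-0.7, 0.6, 1.0]
grip_width: 0.113
```

Request:
{"fn": "jog_arm", "kwargs": {"motion": [0, 0, 0.01, 0, 0, 0, 0, 0, 0, 0, 0, 0]}}

```text
time: 13.5
eef_pos: [527.5, -112.9, 19.2]
ee_rot: [-180.0, -0.0, -63.4]
force: [-1.1, 0.0, 1.9]
grip_width: 0.108
```

Request:
{"fn": "jog_arm", "kwargs": {"motion": [0, 0, 0, 0, 0, 0, 0, 0, 0, 0, 0, 0], "grip": 0.8}}

```text
time: 13.75
eef_pos: [527.0, -112.7, 18.7]
ee_rot: [180.0, 0.0, -63.4]
force: [-0.1, -0.0, -0.1]
grip_width: 0.179
```

Request:
{"fn": "jog_arm", "kwargs": {"motion": [0, 0, -0.2, 0, 0, 0, -0.6, 0, 0, 0, -0.9, 0, 0, 0, -0.9, 0, 0, 0, -0.5, 0]}}

```text
time: 14.17
eef_pos: [529.0, -112.8, 147.5]
ee_rot: [-179.8, -0.2, -63.3]
force: [0.7, 0.8, 0.1]
grip_width: 0.198
```

Run:
```python
from g import *
go((381.5,-257.7),110,'SK')
im,m=grab("wrist","w7"); cv2.imwrite("pics/w7c.png",im)
```

```text
t 14.17 tcp [ 529.  -112.8  147.5] yaw [-179.8   -0.2  -63.3] w 17.2 F [0.7 0.8 0.1] | units [2.207 4.921 0.937]
```

View pics/w7.png

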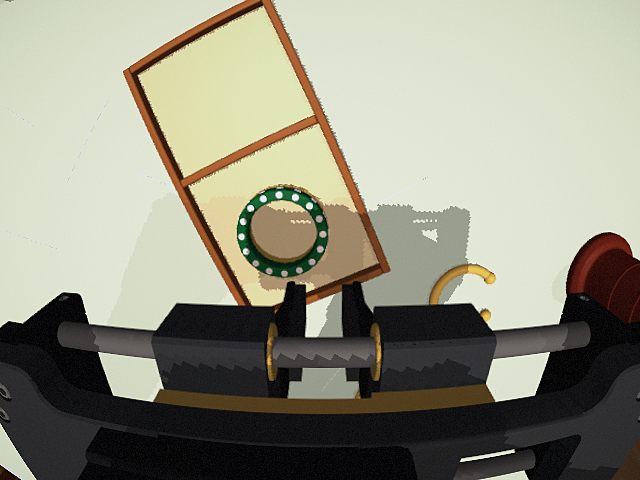

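Request:
{"fn": "jog_arm", "kwargs": {"motion": [0.15, 0.4, 0, 0, 0.31, 0.7, 0.1, 0, 0.36, 0.8, 0.1, 0, 0.36, 0.8, 0.2, 0, 0.36, 0.8, 0.2, 0, 0.36, 0.75, 0.2, 0, 0.3, 0.67, 0.1, 0, 0, 0, 0, 0, 0, 0, 0, 0, 0, 0, 0, 0], "grip": 0.7}}

```text
time: 15.05
eef_pos: [391.4, -279.1, 107.2]
ee_rot: [-180.0, -0.0, -63.3]
force: [-0.2, 0.3, 0.0]
grip_width: 0.301
```

Run:
```python
from g import *
im,m=grab("wrist","w8")
h=cv2.cvtColor(im,cv2.COLOR_BGR2HSV); k=cv2.inRange(h,(15,110,60),(35,255,255)); k[284:]=0
cs,hi=cv2.findContours(k,cv2.RETR_CCOMP,cv2.CHAIN_APPROX_NONE)
for i,c in enumerate(cs):
    if cv2.contourArea(c)>900: print(c[:,0].mean(0).round(),np.round(circ(cast("wrist",m,c[:,0],6)),1))
go((381.5,-257.7),2,'SK')
```

```text
[291. 236.] [ 381.  -256.5   28.8]
[291. 236.] [ 381.9 -256.3   20.4]
[387.  72.] [ 524.  -267.8   32.6]
t 15.1 tcp [ 391.9 -278.7  107.3] yaw [-180.    -0.   -63.3] w 26.3 F [-0.1  0.8 -0.5] | units [ 0.039 -0.004  2.634]
```

View pics/w8.png

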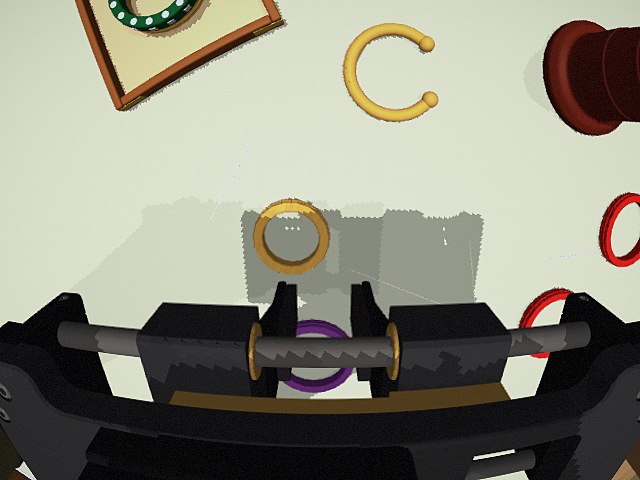

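Request:
{"fn": "jog_arm", "kwargs": {"motion": [0.02, 0, 0.6, 0, 0, 0, 0.8, 0, 0, 0, 0.7, 0, 0, 0, 0.3, 0, 0, 0, 0.1, 0, 0, 0, 0.05, 0, 0, 0, 0, 0, 0, 0, 0, 0]}}

```text
time: 15.77
eef_pos: [392.5, -280.7, 6.2]
ee_rot: [-179.9, -0.1, -63.3]
force: [-0.1, 0.7, -0.0]
grip_width: 0.301
```

Request:
{"fn": "jog_arm", "kwargs": {"motion": [0, 0, 0.06, 0, 0, 0, 0, 0, 0, 0, 0, 0, 0, 0, 0, 0]}}

```text
time: 16.1
eef_pos: [391.3, -280.6, 2.9]
ee_rot: [-180.0, -0.0, -63.4]
force: [-0.6, 0.2, -0.3]
grip_width: 0.3
```

Run:
```python
from g import *
go((381.5,-257),2,'SK')
```

```text
t 16.1 tcp [ 391.3 -280.6    2.9] yaw [-180.    -0.   -63.4] w 26.1 F [-0.6  0.2 -0.3] | units [-0.014 -0.045  0.024]
```

Request:
{"fn": "jog_arm", "kwargs": {"motion": [0, -0.04, 0.02, 0, 0, 0, 0, 0, 0, 0, 0, 0]}}

```text
time: 16.35
eef_pos: [392.7, -279.6, 1.7]
ee_rot: [180.0, -0.0, -63.4]
force: [0.1, 0.7, -0.0]
grip_width: 0.3
```

Request:
{"fn": "jog_arm", "kwargs": {"motion": [0, 0, 0, 0, 0, 0, 0, 0, 0, 0, 0, 0, 0, 0, 0, 0, 0, 0, 0, 0, 0, 0, 0, 0], "grip": 1.0, "squeeze": 35}}

```text
time: 16.85
eef_pos: [392.6, -279.7, 1.7]
ee_rot: [180.0, 0.0, -63.4]
force: [-0.0, 0.5, -0.1]
grip_width: 0.103
```

Request:
{"fn": "jog_arm", "kwargs": {"motion": [0, 0, -0.2, 0, 0, 0, -0.5, 0, 0, 0, -0.7, 0, 0, 0, -0.6, 0, 0, 0, 0, 0, 0, 0, 0, 0]}}

```text
time: 17.35
eef_pos: [393.7, -280.6, 83.6]
ee_rot: [-179.9, -0.2, -63.4]
force: [-0.9, -0.1, -1.3]
grip_width: 0.098
```

Request:
{"fn": "jog_arm", "kwargs": {"motion": [-0.2, -0.42, 0, 0, -0.38, -0.8, 0, 0, -0.41, -0.86, 0, 0, -0.41, -0.86, 0, 0, -0.41, -0.86, 0, 0, -0.41, -0.86, 0, 0, -0.41, -0.86, 0, 0, -0.41, -0.86, 0, 0, -0.38, -0.8, 0, 0, -0.25, -0.57, 0, 0]}}

```text
time: 18.18
eef_pos: [604.3, -5.3, 80.2]
ee_rot: [180.0, 0.2, -63.2]
force: [0.6, -0.6, -0.4]
grip_width: 0.098
```

Request:
{"fn": "jog_arm", "kwargs": {"motion": [0, 0, 0, 0, 0, 0, 0, 0, 0, 0, 0, 0, 0, 0, 0, 0, 0, 0, 0, 0]}}

```text
time: 18.6
eef_pos: [603.1, -11.4, 81.3]
ee_rot: [179.9, -0.0, -63.5]
force: [0.3, -0.9, -0.6]
grip_width: 0.102
```

Run:
```python
from g import *
go((592.8,12.9),7,'SK')
im,m=grab("wrist","w9")
go((592.8,12.9),7,'SK')
```

```text
t 18.6 tcp [603.1 -11.4  81.3] yaw [179.9  -0.  -63.5] w 8.9 F [ 0.3 -0.9 -0.6] | units [-0.033 -0.041  1.857]
t 18.65 tcp [603.3 -11.2  81.5] yaw [179.9  -0.  -63.5] w 8.8 F [ 0.5  0.3 -0.3] | units [-0.03  -0.034  1.864]
```

View pics/w9.png

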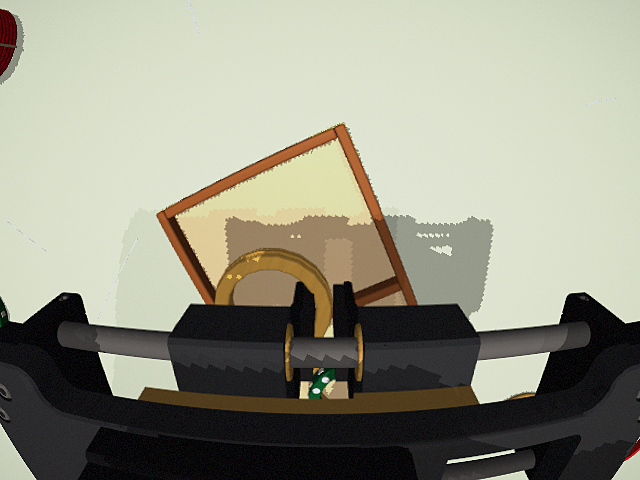

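Request:
{"fn": "jog_arm", "kwargs": {"motion": [-0.02, -0.02, 0.5, 0, 0, 0, 0.6, 0, 0, 0, 0.4, 0, 0, 0, 0.15, 0, 0, 0, 0.05, 0, 0, 0, 0, 0, 0, 0, 0, 0, 0, 0, 0, 0]}}

```text
time: 19.32
eef_pos: [605.4, -8.5, 15.2]
ee_rot: [-179.9, -0.1, -63.4]
force: [-0.5, 0.7, -0.6]
grip_width: 0.098
```

Request:
{"fn": "jog_arm", "kwargs": {"motion": [0, 0, 0, 0, 0, 0, 0, 0]}}

```text
time: 19.48
eef_pos: [604.8, -8.5, 14.6]
ee_rot: [-179.9, -0.0, -63.4]
force: [0.4, -0.9, -0.7]
grip_width: 0.1
```

Run:
```python
from g import *
go((592.8,12.9),7,'SK')
```

```text
t 19.48 tcp [604.8  -8.5  14.6] yaw [-179.9   -0.   -63.4] w 8.7 F [ 0.4 -0.9 -0.7] | units [0.012 0.029 0.189]
```

Request:
{"fn": "jog_arm", "kwargs": {"motion": [0.01, 0.02, 0.08, 0, 0, 0, 0.05, 0, 0, 0, 0, 0, 0, 0, 0, 0, 0, 0, 0, 0]}}

```text
time: 19.9
eef_pos: [603.6, -9.1, 8.4]
ee_rot: [180.0, 0.0, -63.4]
force: [-0.5, 0.0, 0.6]
grip_width: 0.103
```

Request:
{"fn": "jog_arm", "kwargs": {"motion": [0, 0, 0.04, 0, 0, 0, 0, 0, 0, 0, 0, 0, 0, 0, 0, 0]}}

```text
time: 20.23
eef_pos: [603.7, -9.1, 7.0]
ee_rot: [180.0, -0.0, -63.4]
force: [0.1, 0.4, -0.7]
grip_width: 0.101
```

Request:
{"fn": "jog_arm", "kwargs": {"motion": [0, 0, 0.02, 0, 0, 0, 0, 0, 0, 0, 0, 0, 0, 0, 0, 0]}}

```text
time: 20.57
eef_pos: [603.8, -9.2, 6.5]
ee_rot: [-180.0, -0.0, -63.4]
force: [-1.1, -0.7, 3.4]
grip_width: 0.099
```

Request:
{"fn": "jog_arm", "kwargs": {"motion": [0, 0, 0, 0, 0, 0, 0, 0, 0, 0, 0, 0], "grip": 0.8}}

```text
time: 20.82
eef_pos: [603.6, -9.2, 5.8]
ee_rot: [180.0, 0.0, -63.4]
force: [-0.5, 0.2, 0.2]
grip_width: 0.189
```

Request:
{"fn": "jog_arm", "kwargs": {"motion": [0, 0, -0.2, 0, 0, 0, -0.6, 0, 0, 0, -0.9, 0, 0, 0, -0.9, 0, 0, 0, -0.4, 0]}}

```text
time: 21.23
eef_pos: [606.2, -8.8, 131.6]
ee_rot: [-179.7, -0.2, -63.4]
force: [1.6, 0.8, 0.7]
grip_width: 0.198
```

Request:
{"fn": "jog_arm", "kwargs": {"motion": [-0.4, 0.1, 0, 0, -0.8, 0.18, 0, 0, -0.9, 0.19, 0, 0, -0.93, 0.2, 0, 0, -0.93, 0.2, 0, 0, -0.93, 0.2, 0, 0, -0.93, 0.2, 0.2, 0, -0.93, 0.2, 0.2, 0, -0.9, 0.19, 0.2, 0, -0.56, 0.12, 0.1, 0], "grip": 0.7}}

```text
time: 22.07
eef_pos: [389.6, 255.4, 98.0]
ee_rot: [180.0, 0.0, -63.1]
force: [0.6, -0.7, -0.0]
grip_width: 0.296
```

Request:
{"fn": "jog_arm", "kwargs": {"motion": [0, 0, 0, 0, 0, 0, 0, 0, 0, 0, 0, 0, 0, 0, 0, 0]}}

```text
time: 22.4
eef_pos: [394.1, 251.4, 98.5]
ee_rot: [-180.0, -0.0, -63.5]
force: [0.3, -0.3, 0.4]
grip_width: 0.298
```

Run:
```python
from g import *
im,m=grab("wrist","w10"); green("wrist",im,m)
go((382,274.3),2,'SL')
im,m=grab("top","t10")
for o in rings("top",im,m,"brass",12,5): print(*o)
```

```text
[341. 406.] outer [239.6 174.6 249.7]
[418. 322.] outer [380.5 147.6  47.5]
[247. 295.] outer [337.5 314.4  64.9]
[288. 243.] inner [381.9 274.8  19.1]
[191.  65.] outer [465.5 393.2  34. ]
t 22.45 tcp [394.  251.4  98.4] yaw [-180.    -0.   -63.5] w 26.0 F [0.  0.5 0.6] | units [-0.034  0.013  2.41 ]
[274. 447.] [52.1 13.  52.2] None
[ 95. 320.] [342.9 373.7 155.8] [238.7 343.1   7.4]
[401. 230.] [ 522.8 -268.2   32.2] None
[276. 202.] [593.7  11.6  29.4] [593.7  11.4  19.7]
```

View pics/w10.png

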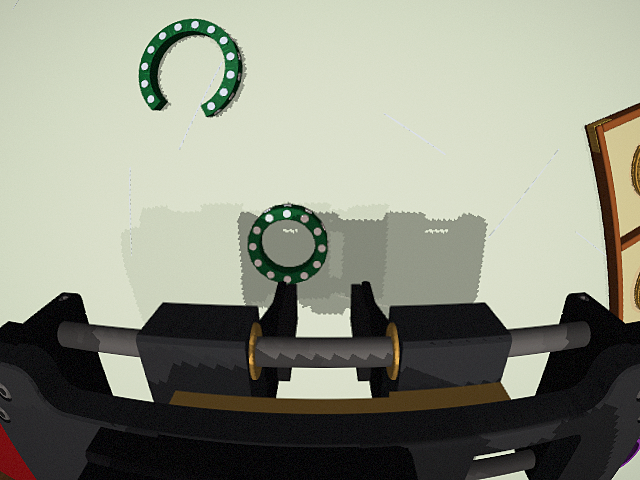

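View pics/t10.png

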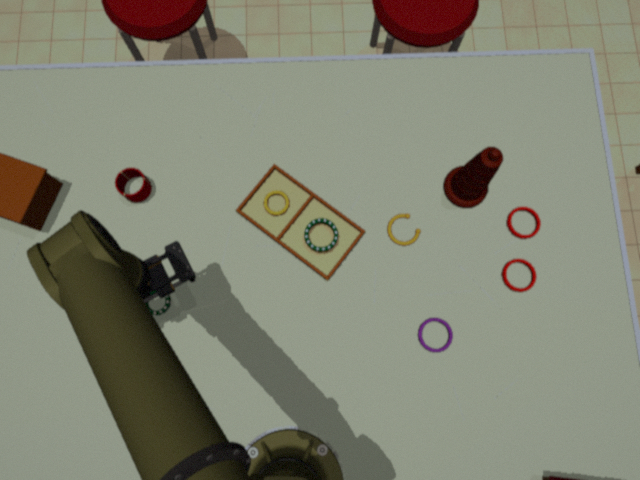

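Request:
{"fn": "jog_arm", "kwargs": {"motion": [-0.04, 0.01, 0.6, 0, 0, 0, 0.8, 0, 0, 0, 0.6, 0, 0, 0, 0.2, 0, 0, 0, 0.1, 0, 0, 0, 0.05, 0, 0, 0, 0, 0, 0, 0, 0, 0]}}

```text
time: 23.17
eef_pos: [393.0, 254.2, 5.4]
ee_rot: [-179.9, -0.0, -63.4]
force: [-0.4, 0.9, 0.2]
grip_width: 0.303
```

Request:
{"fn": "jog_arm", "kwargs": {"motion": [0, 0, 0.02, 0, 0, 0, 0, 0, 0, 0, 0, 0, 0, 0, 0, 0]}}

```text
time: 23.5
eef_pos: [392.0, 253.8, 3.7]
ee_rot: [-180.0, -0.0, -63.4]
force: [0.7, 0.2, -0.1]
grip_width: 0.3
```

Run:
```python
from g import *
go((381.9,274.5),2,'SL')
```

```text
t 23.5 tcp [392.  253.8   3.7] yaw [-180.    -0.   -63.4] w 26.1 F [ 0.7  0.2 -0.1] | units [ 0.036 -0.005  0.042]
```

Request:
{"fn": "jog_arm", "kwargs": {"motion": [0.03, 0, 0.03, 0, 0, 0, 0, 0, 0, 0, 0, 0]}}

```text
time: 23.75
eef_pos: [392.3, 252.5, 2.0]
ee_rot: [180.0, -0.0, -63.4]
force: [0.0, 0.9, -0.0]
grip_width: 0.304
```

Request:
{"fn": "jog_arm", "kwargs": {"motion": [0, 0, 0, 0, 0, 0, 0, 0, 0, 0, 0, 0, 0, 0, 0, 0, 0, 0, 0, 0, 0, 0, 0, 0], "grip": 1.0, "squeeze": 25}}

```text
time: 24.25
eef_pos: [392.3, 252.7, 2.1]
ee_rot: [180.0, -0.0, -63.4]
force: [-0.9, 0.2, 1.0]
grip_width: 0.119
```

Request:
{"fn": "jog_arm", "kwargs": {"motion": [0, 0, -0.2, 0, 0, 0, -0.5, 0, 0, 0, -0.7, 0, 0, 0, -0.6, 0, 0, 0, 0, 0, 0, 0, 0, 0]}}

```text
time: 24.75
eef_pos: [393.6, 253.2, 83.9]
ee_rot: [-179.8, -0.1, -63.4]
force: [-0.7, -0.8, -0.8]
grip_width: 0.117
```

Request:
{"fn": "jog_arm", "kwargs": {"motion": [0.4, -0.1, 0, 0, 0.8, -0.18, 0, 0, 0.9, -0.19, 0, 0, 0.93, -0.2, 0, 0, 0.93, -0.2, 0, 0, 0.93, -0.2, 0, 0, 0.93, -0.2, 0, 0, 0.93, -0.2, 0, 0, 0.9, -0.19, 0, 0, 0.56, -0.13, 0, 0]}}

```text
time: 25.58
eef_pos: [604.4, -13.7, 80.4]
ee_rot: [179.9, -0.0, -63.6]
force: [0.0, -0.6, -0.1]
grip_width: 0.123
```

Request:
{"fn": "jog_arm", "kwargs": {"motion": [0, 0, 0, 0, 0, 0, 0, 0, 0, 0, 0, 0, 0, 0, 0, 0, 0, 0, 0, 0]}}

```text
time: 26.0
eef_pos: [602.7, -7.1, 82.0]
ee_rot: [180.0, 0.0, -63.2]
force: [-0.3, -0.2, -0.2]
grip_width: 0.116
```

Run:
```python
from g import *
go((592.6,13.1),20,'SL')
im,m=grab("wrist","w11")
go((592.6,13.1),20,'SL')
```

```text
t 26.0 tcp [602.7  -7.1  82. ] yaw [180.    0.  -63.2] w 10.1 F [-0.3 -0.2 -0.2] | units [ 4.900e-02 -1.000e-03  1.549e+00]
t 26.05 tcp [602.9  -7.4  82.2] yaw [180.    0.  -63.2] w 10.3 F [ 0.8 -0.3 -0.3] | units [ 0.04  -0.     1.554]
```

View pics/w11.png

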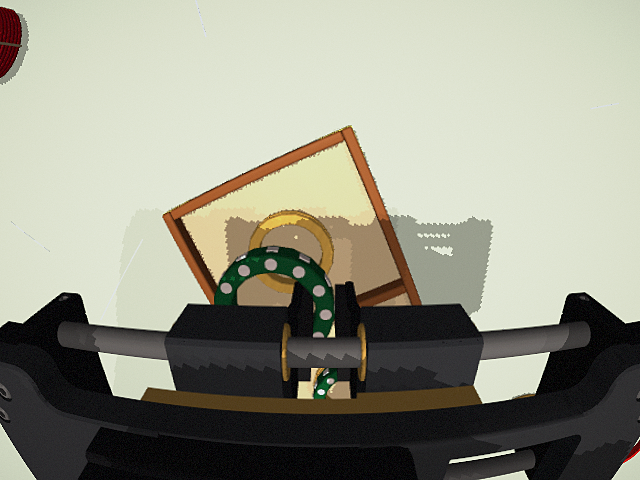

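Request:
{"fn": "jog_arm", "kwargs": {"motion": [0.02, 0, 0.4, 0, 0, 0, 0.5, 0, 0, 0, 0.3, 0, 0, 0, 0.12, 0, 0, 0, 0.05, 0, 0, 0, 0, 0, 0, 0, 0, 0, 0, 0, 0, 0]}}

```text
time: 26.72
eef_pos: [604.7, -9.5, 28.4]
ee_rot: [-179.9, -0.1, -63.4]
force: [0.2, 0.2, -0.3]
grip_width: 0.12
```

Request:
{"fn": "jog_arm", "kwargs": {"motion": [0, 0, 0, 0, 0, 0, 0, 0, 0, 0, 0, 0]}}

```text
time: 26.97
eef_pos: [604.2, -9.6, 27.8]
ee_rot: [-180.0, -0.0, -63.4]
force: [0.0, -0.0, -0.4]
grip_width: 0.112
```

Run:
```python
from g import *
D["SL"]=24
go((592.6,13.1),19,'SL')
im,m=grab("side","s12"); cv2.imwrite("pics/s12c.png",cv2.resize(im[200:290,230:380],None,fx=4,fy=4))
go((592.6,13.1),19,'SL')
```

```text
t 26.97 tcp [604.2  -9.6  27.8] yaw [-180.    -0.   -63.4] w 9.7 F [ 0.  -0.  -0.4] | units [-0.037  0.004  0.219]
t 27.02 tcp [604.1  -9.6  27.6] yaw [-180.    -0.   -63.4] w 10.4 F [ 0.6  0.1 -0. ] | units [-0.036  0.002  0.215]
```

View pics/s12c.png

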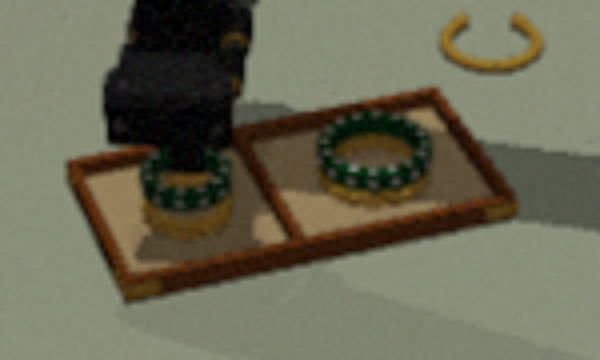

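Request:
{"fn": "jog_arm", "kwargs": {"motion": [-0.03, 0, 0.08, 0, 0, 0, 0.06, 0, 0, 0, 0.03, 0, 0, 0, 0, 0, 0, 0, 0, 0, 0, 0, 0, 0]}}

```text
time: 27.52
eef_pos: [603.4, -8.5, 20.5]
ee_rot: [180.0, -0.0, -63.4]
force: [0.8, 0.5, -0.4]
grip_width: 0.121
```

Request:
{"fn": "jog_arm", "kwargs": {"motion": [0, 0, 0.02, 0, 0, 0, 0, 0, 0, 0, 0, 0, 0, 0, 0, 0]}}

```text
time: 27.85
eef_pos: [603.4, -8.5, 19.8]
ee_rot: [-180.0, -0.0, -63.4]
force: [-0.4, 0.8, -0.2]
grip_width: 0.115
```

Request:
{"fn": "jog_arm", "kwargs": {"motion": [0, 0, 0.02, 0, 0, 0, 0, 0, 0, 0, 0, 0]}}

```text
time: 28.1
eef_pos: [603.5, -8.5, 19.0]
ee_rot: [-180.0, -0.0, -63.4]
force: [-0.6, -0.0, 0.7]
grip_width: 0.119
```

Request:
{"fn": "jog_arm", "kwargs": {"motion": [0, 0, 0.01, 0, 0, 0, 0, 0, 0, 0, 0, 0]}}

```text
time: 28.35
eef_pos: [603.5, -8.5, 18.7]
ee_rot: [-180.0, -0.0, -63.4]
force: [-0.1, 0.3, 0.8]
grip_width: 0.117
```

Request:
{"fn": "jog_arm", "kwargs": {"motion": [0, 0, 0.01, 0, 0, 0, 0, 0, 0, 0, 0, 0]}}

```text
time: 28.6
eef_pos: [603.6, -8.5, 18.5]
ee_rot: [-180.0, -0.0, -63.4]
force: [0.8, -0.5, 2.3]
grip_width: 0.122
```

Contact. I release, lift, and move clear towards the right (back along tool y, away from the stacks) for the check.

Request:
{"fn": "jog_arm", "kwargs": {"motion": [0, 0, 0, 0, 0, 0, 0, 0, 0, 0, 0, 0], "grip": 0.8}}

```text
time: 28.85
eef_pos: [602.9, -8.4, 17.7]
ee_rot: [180.0, 0.0, -63.4]
force: [0.1, 0.2, -1.5]
grip_width: 0.187
```

Request:
{"fn": "jog_arm", "kwargs": {"motion": [0, 0, -0.2, 0, 0, 0, -0.6, 0, 0, 0, -0.9, 0, 0, 0, -0.9, 0, 0, 0, -0.9, 0, 0.2, 0.5, 0, 0, 0.2, 0.6, 0, 0, 0.2, 0.6, 0, 0, 0, 0, 0, 0, 0, 0, 0, 0]}}

```text
time: 29.68
eef_pos: [552.8, -61.8, 158.7]
ee_rot: [-180.0, -0.1, -63.5]
force: [0.6, 0.6, 0.1]
grip_width: 0.203
```

Request:
{"fn": "jog_arm", "kwargs": {"motion": [0, 0, 0, 0, 0, 0, 0, 0, 0, 0, 0, 0, 0, 0, 0, 0]}}

```text
time: 30.02
eef_pos: [553.7, -59.3, 158.0]
ee_rot: [-180.0, 0.0, -63.3]
force: [0.7, -0.2, -0.3]
grip_width: 0.203
```

Run:
```python
from g import *
go((592.6,13.1),19,'SL')
im,m=grab("wrist","w13")
im,m=grab("side","s13"); cv2.imwrite("pics/s13c.png",cv2.resize(im[200:290,230:380],None,fx=5,fy=5,interpolation=2))
for n,i in(("wrist",cv2.imread("pics/w13.png")),("side",im)):
    print(n); green(n,i,eyes.camera_model(n),14,17)
    mm=eyes.camera_model(n); print([proj(n,mm,np.r_[c,24]).round() for c in((513.3,-83.6),(592.8,12.9))])
```

```text
t 30.02 tcp [553.7 -59.3 158. ] yaw [-180.     0.   -63.3] w 17.6 F [ 0.7 -0.2 -0.3] | units [-0.567 -1.682  3.475]
wrist
[551. 458.] outer [ 380.  -529.8   53.9]
[313. 400.] outer [ 415.4 -101.3  292.6]
[324. 313.] outer [ 445.5 -115.    99.6]
[328. 278.] inner [513.4 -82.9  26.2]
[265. 145.] outer [592.3  13.3  28.7]
[266. 145.] inner [593.2  12.3  19.9]
[array([[328., 278.]]), array([[265., 145.]])]
side
[225. 367.] outer [457.1 405.3  36.9]
[511. 247.] outer [  83.  -286.2   70.8]
[302. 153.] outer [ 845.5 -475.9  182.7]
[array([[323., 237.]]), array([[276., 247.]])]
```

View pics/w13.png

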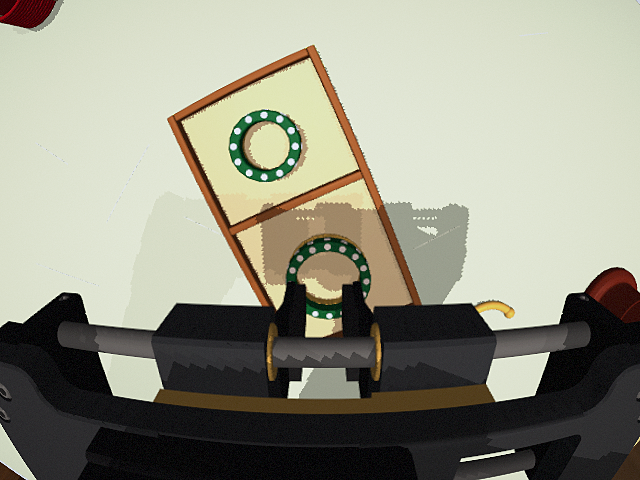

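View pics/s13c.png

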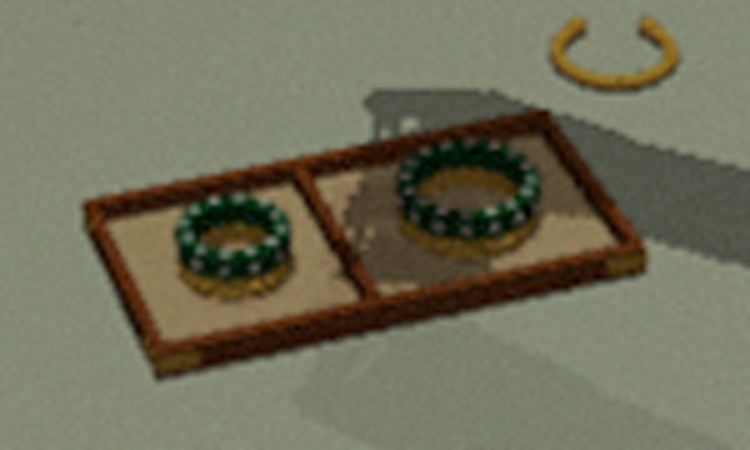

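Both stacks are centred and level: the small lac at about (592.7, 12.8) and the large at about (513.4, -82.9). Nothing is touching the arm, so I hand in.

```bash
python3 -c "
from bench import r
print(r.job_done(), r.read_state()['time'])"
```

```text
the job is handed in; nothing more can be done
the job is handed in; nothing more can be done
```

The set is packed and handed in at about 30 s of the 93 s allowed. The order was large kada, large lac, small kada, small lac, each pinched by its wall, lowered until the force showed contact, then released.

- **Position:** In the last wrist view the large lac measured (513.4, -82.9) against its compartment's centre at (513.3, -83.6), and the small lac (592.7, 12.8) against (592.8, 12.9). The large kada (after it was set down) and the small kada (before its lac went on) each measured within about 2 mm of centre in the top view.
- **Seating:** In the last side view both lac bangles sit flat on their brass with the mirror chips up.
- **Left alone:** I gripped only the four bangles. The cuff, broken lac, ruby stack, cone and the red and purple rings were still in place in the top view before the last bangle; I did not measure each of them again after that.
- **Check that failed:** My colour mask could not pick out the stacked lac bangles in the last side view, so there I judged them by eye.
- **Forces:** The highest contact force reported at the end of a move was about 6 N.

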